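# Set the rinse timer one click on and start it

### The arm

A 7-joint arm with a two-finger parallel gripper is mounted at the origin on the work surface. World frame = base frame: x ahead of the robot, y to its left, z up, the work surface at z = 0. Lengths are in m, angles in rad, forces in N, time in s.
With the tool pointing down it reaches from about 0.425 to 0.875 m from the base axis. Payload 4.7 kg.
Tool frame: the origin (TCP) lies at the very end of the fingers, on their centre line; the grasp point (between the pads) lies 19 mm behind it; x points along the fingers, z is the direction in which the jaws open and shut, and the axes are right-handed (so a half turn about x gives the same grasp; the last joint's range is limited). The gripper opens to 87 mm and grips with 3 to 60 N. Pads are 19 mm wide; open, the fingers measure 117 mm over their backs; the gripper's body (75 mm by 190 mm) begins 51 mm behind the grasp point.
Start: joints at [-1.306, 0.321, -0.07, 1.45, 0.023, 1.371, -0.057], TCP at [0.161, 0.63, 0.223] pointing down, gripper open.
Joint ranges: [-2.86, 2.86], [-0.3, 2.09], [-1.38, 1.24], [0.06, 2.45], [-1.56, 4.7], [0.09, 2.05], [-2.69, 2.69]. Speed limits (rad/s): [2.57, 2.57, 3.14, 3.14, 3.14, 3.14, 3.14].

### API

Orientations are given as a rotation vector (axis times angle).
In Python, from bench import telemetry, viewer, workorder gives the robot as it stands.
- The arm moves only by the shell command python3 -m creep 'ROWS' [FORCE]. ROWS is JSON, a list of rows, each an object of numbers: "fingers": the opening, from 0 (shut) to 1 (fully open); "x", "y", "z": the shift along the tool's x, y, z in units of 40 mm (1.0 is 40 mm); "twist": the turn about the tool's x in units of 5 degrees (1.0 is 5 degrees). In form: [{"fingers": .., "x": .., "y": .., "z": .., "twist": ..}, ...]. A call has 1 to 20 rows; each row is the pose to reach, as a shift and turn from the pose commanded when the call began, along the tool's axes at that moment; what a row does not reach only later rows make up. A row lasts 1/12 s, in which the tool goes at most 41.7 mm and 7.16 degrees, less where a joint would pass 70% of its speed; a pose out of reach is approached as far as the arm can. A call with a gripper value outside its range is refused whole. The fingers move at their own pace and stop on an object; FORCE is the grip in N (left out, the last holds). Time passes only in rows, so rows that repeat a pose let the fingers close. It gives the time, the measured TCP pose, the force and the opening at its end, in the units of the state.
- telemetry.get_state(): the state, without advancing time (a new reading comes with each control period).
- viewer.get_image(name): name is "scene" or "side" or "wrist"; returns a dict with "pixels" (480x640x3 uint8, red, green, blue), "z_map" (480x640 float32, m along the optical axis (not along the pixel's ray), 0 where there is no reading), "K" (3x3 intrinsics, pixels), "xyz" and "attitude" of the camera in the world. Camera axes: x right, y up, looking along -z (the intrinsics and any distortion apply to the point x, -y, -z); pixel columns grow to the right and rows downward; lengths in m; the calibration is good to about 2 mm. A picture is of the moment at which its call begins.
- workorder.close_job(): hands the job in, once; it reports no verdict.
The state is a dict: "time": time; "joint_positions": joint angles; "qd": joint speeds; "joint_torque": joint torques, N m; "position": TCP position; "tool_rot": TCP orientation; "ft_force": force on the tool from outside, world axes, zero at the start; "torque": the same for the moment, N m; "grip_width": opening from 0.0 (shut) to 1.0 (fully open).
Only numpy, scipy, OpenCV 4.12 (cv2) and the standard library are available. Lean on these libraries where they do the work, as an engineer would, in place of code of your own. Each camera call takes 0.05 s, during which the arm holds its last target.

### The job

On the rinse timer, the teal unit with the blue knurled dial, lay a fingertip on the dial and turn it clockwise by friction until it clicks into the next position, so that its white pointer goes from the left mark to the middle mark and no farther. Then press that unit's green start button fully in and let it go. Do not grasp, lift or shift anything, and leave the wash timer (yellow dial) with its button, and all the loose things, as they are.

Things in the scene. Friction and masses are not known exactly. Their poses are not given: they have to be found in the camera images.
- rinse_unit: rinse timer: fixed teal housing, 210 (x) by 170 (y) mm, deck 50 mm above the table; origin: centre of its underside; its -x side is turned roughly to the robot. Dial axis at (+20, 0) mm, start button at (-70, -45) mm. Three white dots on the deck 64 mm from the dial axis: small one 30 degrees left (counter-clockwise) of +x, middle one along +x, large one 30 degrees right
- rinse_dial_top (a point): centre of the flat top of the blue dial, on its vertical axis, 75 mm above the table. Dial 96 mm across its 24 rim knurls (too wide to pinch), 18 mm tall, top flat to 44 mm radius, white pointer line painted from 19 to 43 mm radius. The dial floats on a spring: it begins to sink at 5 N of downward push and meets its stop 5 mm lower at 17 N; it turns at any depth
- rinse_dial (a joint): angle of the blue dial (rad), growing clockwise from above. Sprung detents at 0 (pointer at the small left dot; starts here), 0.524 (middle dot) and 1.047 (large right dot). Leaving the first takes up to 0.12 N m; past 0.28 it falls into the middle one by itself, past 0.8 into the last. Let go, it rests within 0.04 of a detent
- rinse_start (a joint): travel of the rinse unit's green start button (m): 0 out, 0.006 fully in, which takes 5 N; it springs back when let go
- rinse_start_top (a point): centre of the top of the rinse unit's green start button (round, in a grey collar), 28 mm across, 72 mm above the table, pressed straight down
- wash_unit: wash timer, the same unit in every size with a yellow dial; leave alone. Origin and axes as for the rinse unit
- wash_dial (a joint): angle of the yellow dial (rad), as for the blue one; it stands in its middle detent, 0.524, and must stay there
- wash_start (a joint): travel of the wash unit's start button (m); must not be pressed
- rinse_cap: small steel valve cap standing loose on the deck of the rinse unit, 28 mm wide, 28 mm tall, origin at the centre of its underside; leave it alone
- wash_cap: small steel valve cap standing loose on the deck of the wash unit, 28 mm wide, 28 mm tall, origin at the centre of its underside; leave it alone
- detergent: loose white bottle with a teal label, 48 mm wide, 130 mm tall, near the robot between the units; origin at the centre of its underside
- beaker: loose steel cup, 64 mm wide, 80 mm tall, standing between the units; origin at the centre of its underside
- bowl: loose steel bowl, 110 mm wide, 45 mm tall, to the left of the units; origin at the centre of its underside
- brush: loose cleaning brush with a blue handle, 170 mm long, lying to the right of the units; origin about its middle
- strips: loose grey jar with a white lid, 44 mm wide, 70 mm tall, to the right near the robot; origin at the centre of its underside

How it is judged:
By the outcome, as a careful person would: the job done as asked, in the order asked, and still so for the second after the job is handed in, with the robot touching nothing.
It also fails if it takes over 42 s, if anything falls off the work surface, if the arm or the gripper's body presses on something with over 40 N, if the wrist force passes 120 N, or if a joint passes its speed limit or range.

## Working session

There is one attempt and no reset: what is moved stays moved. The work goes in short steps, Python scripts to look and compute and a shell command to move; the robot and the scene stay as the last step left them, time stands still between calls to the robot, and variables do not carry over. Pictures are saved under pics/ and viewed, and the job is handed in when it is done.

```bash
mkdir -p pics; ls; python3 - <<'E'
from bench import telemetry, viewer
import cv2
print(telemetry.get_state())
for n in ("scene","side"):
    im=viewer.get_image(n); cv2.imwrite(f"pics/{n}0.png",im["pixels"][...,::-1]); print(n,im["K"],im["xyz"],im["attitude"],[k for k in im])
E
```

```text
pics
{'time': 0.0, 'joint_positions': array([-1.30587563,  0.3218341 , -0.07012171,  1.45169089,  0.02262653,
        1.37079909, -0.05690933]), 'qd': array([-0.00027041,  0.00073093,  0.00026576,  0.00094863,  0.00055832,
        0.00012995,  0.00031769]), 'joint_torque': array([-1.57730842e-04, -4.91313958e+01, -4.04158132e-01, -3.12521982e+01,
       -6.39849692e-02,  4.39915771e-02,  1.80127045e-04]), 'position': array([0.16122525, 0.62910594, 0.22144663]), 'tool_rot': array([-1.02380051,  1.31894651,  1.02166654]), 'ft_force': array([ 0.25713184,  0.23053323, -0.28407634]), 'torque': array([-0.02074318, -0.00413041,  0.02093443]), 'grip_width': 0.9962543769137181}
scene [[514.80066611   0.         315.76656779]
 [  0.         514.80066611 243.92340536]
 [  0.           0.           1.        ]] [ 1.07770407 -0.42699103  0.91071034] [0.65482401 0.33225418 0.85379327] ['pixels', 'z_map', 'K', 'xyz', 'attitude']
side [[483.15589785   0.         318.67582492]
 [  0.         483.15589785 243.53661168]
 [  0.           0.           1.        ]] [ 0.32817045 -1.0923304   0.81643994] [ 0.97080627 -0.08697458 -0.14951988] ['pixels', 'z_map', 'K', 'xyz', 'attitude']
```

View pics/scene0.png

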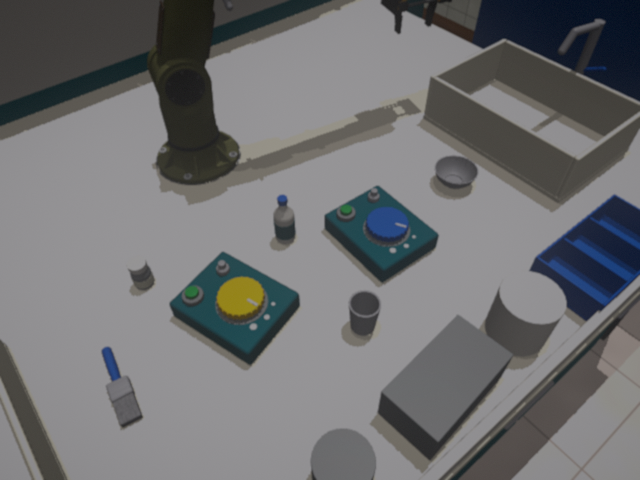

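View pics/side0.png

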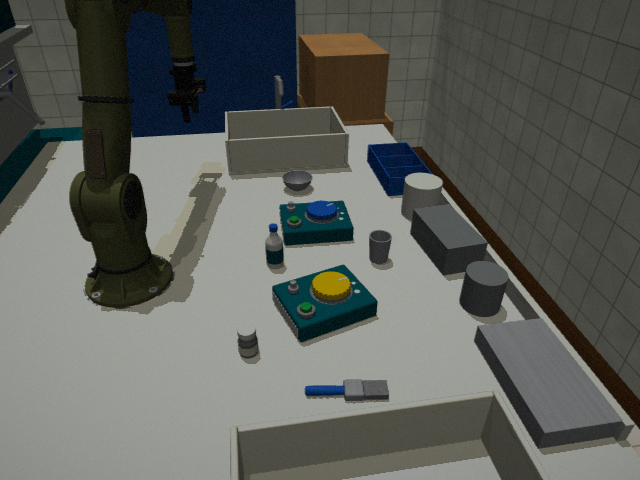

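The scene view shows the rinse unit with its blue dial near (388,224), green button (346,212) and cap (374,195). The wash unit is at (236,303) and the arm is clear of both. In the side view the rinse dial is near (322,211).

```bash
cat > h.py <<'E'
import numpy as np, cv2
from scipy.spatial.transform import Rotation as R
from bench import telemetry, viewer
def ray(im,uv):
    uv=np.atleast_2d(uv).astype(float);K=im["K"]
    d=np.c_[(uv[:,0]-K[0,2])/K[0,0],-(uv[:,1]-K[1,2])/K[1,1],-np.ones(len(uv))]
    return d@R.from_rotvec(im["attitude"]).as_matrix().T
def plane(im,uv,z):
    d=ray(im,uv);o=np.array(im["xyz"]);return o+d*((z-o[2])/d[:,2])[:,None]
def depthpt(im,uv):
    uv=np.atleast_2d(uv).astype(int);return np.array(im["xyz"])+ray(im,uv)*im["z_map"][uv[:,1],uv[:,0]][:,None]
def hsv(im): return cv2.cvtColor(im["pixels"],cv2.COLOR_RGB2HSV)
def blob(m,box):
    k=np.zeros(m.shape,np.uint8);x0,y0,x1,y1=box;k[y0:y1,x0:x1]=m[y0:y1,x0:x1]
    c,_=cv2.findContours(k,cv2.RETR_EXTERNAL,cv2.CHAIN_APPROX_NONE);return sorted(c,key=cv2.contourArea)[::-1]
def show(im,name,box,s):
    x0,y0,x1,y1=box;cv2.imwrite("pics/"+name,cv2.resize(im["pixels"][y0:y1,x0:x1,::-1],None,fx=s,fy=s,interpolation=cv2.INTER_CUBIC))
E
python3 - <<'E'
from h import *
np.set_printoptions(precision=4,suppress=True)
for n,box in (("scene",(320,180,445,285)),("side",(270,190,365,255))):
    im=viewer.get_image(n);H=hsv(im)
    show(im,n+"1.png",box,6)
    blue=cv2.inRange(H,(105,120,60),(130,255,255)); green=cv2.inRange(H,(45,120,50),(80,255,255))
    c=blob(blue,box)[0]; e=cv2.minEnclosingCircle(plane(im,c[:,0],.075)[:,:2].astype(np.float32).reshape(-1,1,2)); el=cv2.fitEllipse(c)
    print(n,"dial",e,plane(im,el[0],.075),el)
    # top points by depth
    ys,xs=np.where(blue[box[1]:box[3],box[0]:box[2]]>0); P=depthpt(im,np.c_[xs+box[0],ys+box[1]]); T=P[P[:,2]>.07]
    print(" depth top",T.mean(0),T.min(0),T.max(0),len(P),len(T))
    g=blob(green,box)[0];el=cv2.fitEllipse(g);print(" btn",plane(im,el[0],.072),el,depthpt(im,el[0]))
    teal=cv2.inRange(H,(80,100,20),(104,255,255));t=blob(teal,box)[0]
    m=np.zeros(teal.shape,np.uint8);cv2.drawContours(m,[t],-1,255,-1);ys,xs=np.where(m>0);P=depthpt(im,np.c_[xs,ys]);D=P[abs(P[:,2]-.05)<.006]
    r=cv2.minAreaRect(D[:,:2].astype(np.float32));print(" deck",r,len(D))
E
```

```text
scene dial ((0.559382438659668, 0.17305156588554382), 0.05119562894105911) [[0.5591 0.1716 0.075 ]] ((387.096435546875, 223.0482635498047), (32.7327766418457, 41.4979133605957), 97.06069946289062)
 depth top [0.5571 0.171  0.0779] [ 0.5092 -0.427   0.07  ] [1.0777 0.224  0.9107] 1079 991
 btn [[0.4646 0.1325 0.072 ]] ((345.76873779296875, 208.4674835205078), (7.888503074645996, 9.738625526428223), 86.68208312988281) [[0.4636 0.131  0.0737]]
 deck ((0.5373097062110901, 0.1742376685142517), (0.16585327684879303, 0.2027384489774704), 88.56729125976562) 3135
side dial ((0.5528473258018494, 0.17053106427192688), 0.04902986064553261) [[0.5513 0.1699 0.075 ]] ((320.7802429199219, 208.37594604492188), (14.832759857177734, 28.95570945739746), 92.92407989501953)
 depth top [0.5384 0.1538 0.0812] [ 0.3282 -1.0923  0.07  ] [0.5997 0.2204 0.8164] 406 397
 btn [[0.463  0.1296 0.072 ]] ((293.7073974609375, 218.29405212402344), (4.9035868644714355, 8.580169677734375), 91.22003173828125) [[0.4609 0.1302 0.0728]]
 deck ((0.5335183143615723, 0.17226627469062805), (0.17553116381168365, 0.20710794627666473), 88.55381774902344) 1153
```

View pics/scene1.png

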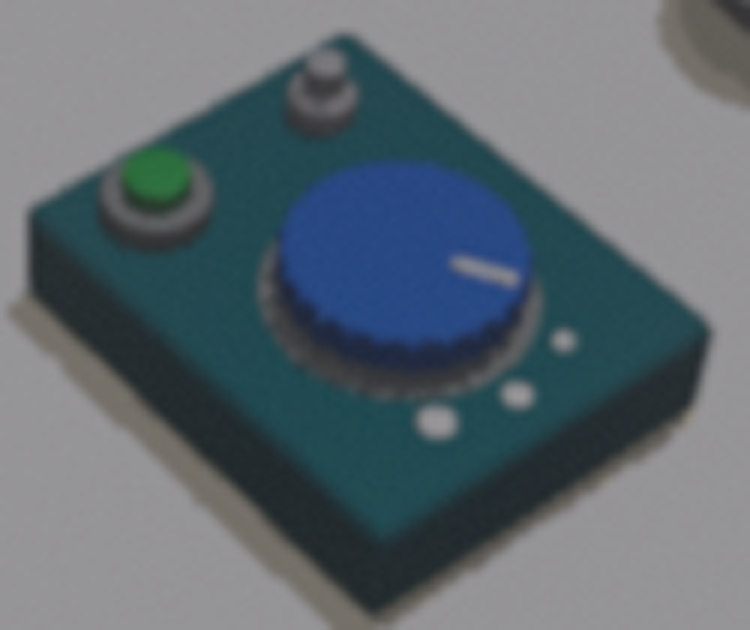

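View pics/side1.png

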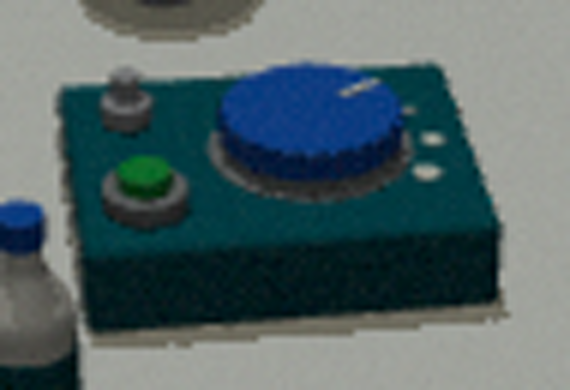

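The close views show the pointer aimed at the smallest (left) dot, scene crop (485,270), and the cap at the far-left corner. The blue mask includes the dial's darker side wall, so I'll refine using the bright top, the dots and the button.

```bash
python3 - <<'E'
from h import *
np.set_printoptions(precision=4,suppress=True)
for n,box in (("scene",(320,180,445,285)),("side",(270,190,365,255))):
    im=viewer.get_image(n);H=hsv(im)
    blue=cv2.inRange(H,(105,100,0),(130,255,255));V=H[...,2]
    top=blob(blue,box)[0];m=np.zeros(V.shape,np.uint8);cv2.drawContours(m,[top],-1,255,-1)
    vals=V[m>0];th,_=cv2.threshold(vals,0,255,cv2.THRESH_OTSU)
    t=((m>0)&(V>th)).astype(np.uint8)*255
    c=cv2.convexHull(blob(t,box)[0]);P=plane(im,c[:,0],.075)[:,:2]
    q=P;A=np.c_[2*q,np.ones(len(q))];s=np.linalg.lstsq(A,(q**2).sum(1),rcond=None)[0];print(n,th,"dial",s[:2],np.sqrt(s[2]+s[0]**2+s[1]**2))
    w=cv2.inRange(H,(0,0,100 if n=="scene" else 90),(179,70,255))
    for c in blob(w,box):
        M=cv2.moments(c)
        if 2<M['m00']<60:
            u=[M['m10']/M['m00'],M['m01']/M['m00']];print(np.array(u),M['m00'],plane(im,u,.05)[0,:2],plane(im,u,.075)[0,:2],depthpt(im,np.round(u))[0])
E
```

```text
scene 101.0 dial [0.5552 0.1756] 0.04600140824743921
side 87.0 dial [0.5539 0.174 ] 0.045355405825589445
```

```bash
python3 - <<'E'
from h import *
np.set_printoptions(precision=4,suppress=True)
for n,box,th in (("scene",(385,228,425,258),100),("side",(335,204,350,222),90)):
    im=viewer.get_image(n);H=hsv(im)
    w=((H[...,1]<90)&(H[...,2]>th)).astype(np.uint8)*255
    k=np.zeros_like(w);x0,y0,x1,y1=box;k[y0:y1,x0:x1]=w[y0:y1,x0:x1]
    nn,_,st,ce=cv2.connectedComponentsWithStats(k)
    P=plane(im,ce,.05)
    for i in range(1,nn): print(n,ce[i],st[i,4],P[i,:2], np.degrees(np.arctan2(*(P[i,:2]-[.5545,.175])[::-1])), np.linalg.norm(P[i,:2]-[.5545,.175]))
# fit from button: known offset
b=np.array([.4638,.131]);d=np.array([.5545,.175]);v=d-b;print("len",np.linalg.norm(v),"yaw",np.degrees(np.arctan2(v[1],v[0])-np.arctan2(45,90)))
s=telemetry.get_state();print(R.from_rotvec(s["tool_rot"]).as_matrix(),s["position"])
E
```

```text
scene [413.5    236.2857] 14 [0.61  0.207] 29.935730582094273 0.06405707753354599
scene [405.7083 245.2917] 24 [0.6178 0.1748] -0.16954919459976683 0.06331962389158968
scene [392.3611 249.7222] 36 [0.6085 0.1433] -30.38600041318621 0.06259795623564428
scene [423.5 257. ] 2 [0.6655 0.1808] 2.975602543951024 0.11115795033006275
side [347.5814 208.5581] 43 [0.6423 0.1983] 14.825361807957085 0.09087100576361651
side [337.5 208. ] 2 [0.6115 0.2066] 28.993709350930427 0.06521536381971584
side [341.5 212.5] 8 [0.6184 0.1772] 2.0047555301666815 0.0638932715625076
side [340.7273 218.    ] 11 [0.6093 0.1452] -28.55933109298396 0.062358476188427006
len 0.10080917616963249 yaw -0.6862963891788563
[[-0.     -0.9687  0.2482]
 [-0.0003  0.2482  0.9687]
 [-1.     -0.0001 -0.0003]] [0.1614 0.6296 0.2224]
```

```bash
cat >> h.py <<'E'
def rows(target):
    s=telemetry.get_state();M=R.from_rotvec(s["tool_rot"]).as_matrix()
    return M.T@(np.array(target)-s["position"])/.04, s["position"]
E
python3 - <<'E'
from h import *
np.set_printoptions(precision=3,suppress=True)
im=viewer.get_image("scene")
print("cap top",plane(im,[374,191],.078),"bottle top",plane(im,[283,198],.130),depthpt(im,[283,200]),depthpt(im,[374,195]))
print(rows([.5245,.1827,.12]),rows([.5245,.1827,.2224]))
E
```

```text
cap top [[0.467 0.217 0.078]] bottle top [[0.396 0.009 0.13 ]] [[0.401 0.006 0.129]] [[0.467 0.218 0.064]]
(array([  2.564, -11.568,  -8.57 ]), array([0.161, 0.63 , 0.222])) (array([  0.004, -11.568,  -8.57 ]), array([0.161, 0.63 , 0.222]))
```

```bash
python3 -m creep '[{"fingers":0,"x":0,"y":-3,"z":-2.2,"twist":0},{"fingers":0,"x":0,"y":-11.57,"z":-8.57,"twist":0},{"fingers":0,"x":0,"y":-11.57,"z":-8.57,"twist":0},{"fingers":0,"x":0,"y":-11.57,"z":-8.57,"twist":0},{"fingers":0,"x":0,"y":-11.57,"z":-8.57,"twist":0},{"fingers":0,"x":0,"y":-11.57,"z":-8.57,"twist":0},{"fingers":0,"x":0,"y":-11.57,"z":-8.57,"twist":0},{"fingers":0,"x":0,"y":-11.57,"z":-8.57,"twist":0},{"fingers":0,"x":0,"y":-11.57,"z":-8.57,"twist":0},{"fingers":0,"x":0,"y":-11.57,"z":-8.57,"twist":0},{"fingers":0,"x":0,"y":-11.57,"z":-8.57,"twist":0},{"fingers":0,"x":0,"y":-11.57,"z":-8.57,"twist":0},{"fingers":0,"x":0,"y":-11.57,"z":-8.57,"twist":0},{"fingers":0,"x":0,"y":-11.57,"z":-8.57,"twist":0},{"fingers":0,"x":0,"y":-11.57,"z":-8.57,"twist":0},{"fingers":0,"x":0,"y":-11.57,"z":-8.57,"twist":0},{"fingers":0,"x":0,"y":-11.57,"z":-8.57,"twist":0},{"fingers":0,"x":0,"y":-11.57,"z":-8.57,"twist":0}]' 10
python3 - <<'E'
from h import *
np.set_printoptions(precision=3,suppress=True)
print(rows([.5245,.1827,.085]),telemetry.get_state())
im=viewer.get_image("wrist");cv2.imwrite("pics/w1.png",im["pixels"][...,::-1])
im=viewer.get_image("side");show(im,"s2.png",(230,110,390,260),5)
E
```

```text
time: 1.95
position: [0.5236, 0.1846, 0.2225]
tool_rot: [-1.024, 1.316, 1.025]
ft_force: [0.4, 0.5, -0.4]
grip_width: 0.009
(array([ 3.437, -0.035, -0.043]), array([0.524, 0.185, 0.222])) {'time': 1.95, 'joint_positions': array([-0.707,  0.118,  0.349,  1.703, -0.043,  1.328,  0.973]), 'qd': array([-0.008, -0.002, -0.003,  0.   ,  0.006, -0.   ,  0.004]), 'joint_torque': array([  0.773, -35.336,   2.013, -30.96 ,   0.072,   0.079,  -0.003]), 'position': array([0.524, 0.185, 0.222]), 'tool_rot': array([-1.024,  1.316,  1.025]), 'ft_force': array([ 0.366,  0.468, -0.399]), 'torque': array([-0.023,  0.019, -0.051]), 'grip_width': 0.008662151826957393}
```

View pics/w1.png

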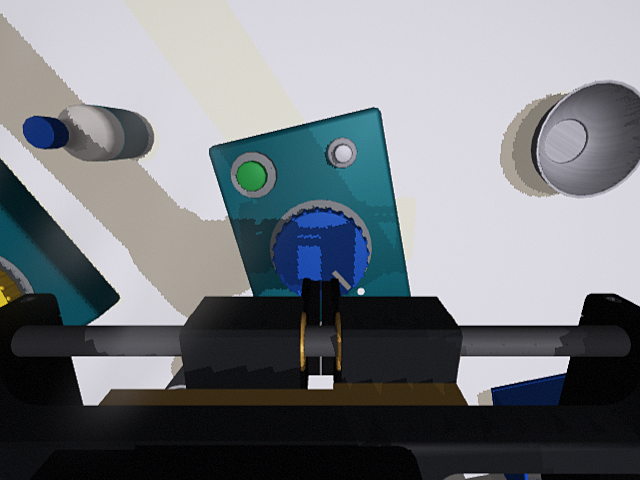

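View pics/s2.png

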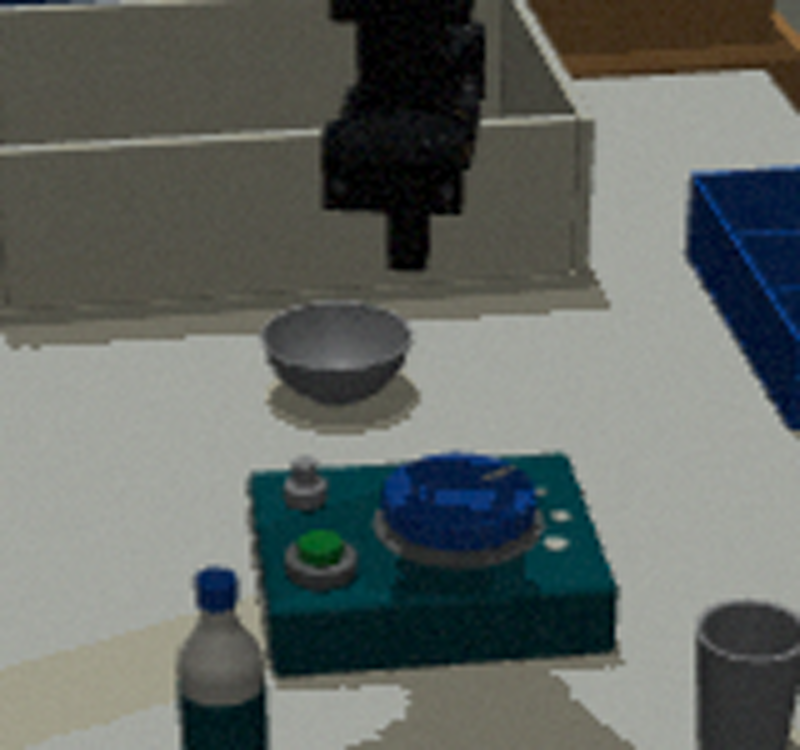

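The wrist view shows the dial's pointer at (342,281) beside the small dot (361,292), with the shut fingers above the dial's near part. The side view shows everything clear. Descending to just above the dial.

```bash
python3 -m creep '[{"fingers":0,"x":0.8,"y":0,"z":-0.03,"twist":0},{"fingers":0,"x":1.6,"y":0,"z":-0.03,"twist":0},{"fingers":0,"x":2.4,"y":0,"z":-0.03,"twist":0},{"fingers":0,"x":3.1,"y":0,"z":-0.03,"twist":0},{"fingers":0,"x":3.4,"y":0,"z":-0.03,"twist":0},{"fingers":0,"x":3.4,"y":0,"z":-0.03,"twist":0},{"fingers":0,"x":3.4,"y":0,"z":-0.03,"twist":0}]'
python3 - <<'E'
from h import *
np.set_printoptions(precision=4,suppress=True)
s=telemetry.get_state();print(s["position"],s["ft_force"])
im=viewer.get_image("wrist");cv2.imwrite("pics/w2.png",im["pixels"][...,::-1])
E
```

```text
time: 2.63
position: [0.5243, 0.1823, 0.0871]
tool_rot: [-1.023, 1.317, 1.023]
ft_force: [0.8, 0.6, 0.6]
grip_width: 0.004
[0.5243 0.1823 0.0871] [0.8228 0.6265 0.5585]
```

View pics/w2.png

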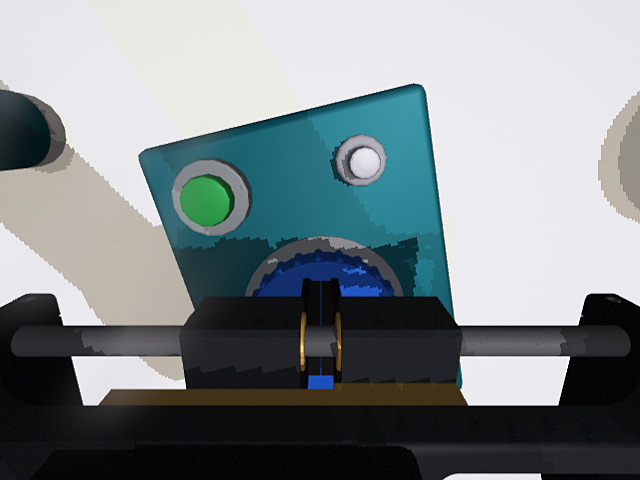

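The fingertips are over the dial's near rim area. The button (208,200) and cap (363,160) are clear. Making gentle contact.

```bash
python3 -m creep '[{"fingers":0,"x":0.15,"y":0,"z":0,"twist":0},{"fingers":0,"x":0.27,"y":0,"z":0,"twist":0},{"fingers":0,"x":0.32,"y":0,"z":0,"twist":0},{"fingers":0,"x":0.36,"y":0,"z":0,"twist":0},{"fingers":0,"x":0.4,"y":0,"z":0,"twist":0},{"fingers":0,"x":0.4,"y":0,"z":0,"twist":0},{"fingers":0,"x":0.4,"y":0,"z":0,"twist":0}]'
```

```text
time: 3.27
position: [0.525, 0.1821, 0.0727]
tool_rot: [-1.022, 1.315, 1.022]
ft_force: [-3.5, -1.1, 10.2]
grip_width: 0.005
```

```bash
python3 -m creep '[{"fingers":0,"x":0.04,"y":0,"z":0,"twist":0},{"fingers":0,"x":0.08,"y":0,"z":0,"twist":0},{"fingers":0,"x":0.08,"y":0,"z":0,"twist":0},{"fingers":0,"x":0.08,"y":-0.001,"z":0.04,"twist":0.6},{"fingers":0,"x":0.08,"y":-0.004,"z":0.08,"twist":1.2},{"fingers":0,"x":0.08,"y":-0.009,"z":0.12,"twist":1.8}]'
```

```text
time: 3.77
position: [0.5262, 0.1863, 0.0703]
tool_rot: [-0.901, 1.375, 0.902]
ft_force: [-6.2, -2.3, 16.5]
grip_width: 0.007
```

```bash
python3 -m creep '[{"fingers":0,"x":0,"y":-0.001,"z":0.04,"twist":0.6},{"fingers":0,"x":0,"y":-0.004,"z":0.08,"twist":1.2},{"fingers":0,"x":0,"y":-0.009,"z":0.12,"twist":1.8},{"fingers":0,"x":0,"y":-0.017,"z":0.16,"twist":2.4},{"fingers":0,"x":0,"y":-0.026,"z":0.2,"twist":3},{"fingers":0,"x":0,"y":-0.038,"z":0.24,"twist":3.6},{"fingers":0,"x":0,"y":-0.051,"z":0.276,"twist":4.2},{"fingers":0,"x":0,"y":-0.051,"z":0.276,"twist":4.2}]'
python3 - <<'E'
from h import *
s=telemetry.get_state();print(s["position"],s["ft_force"],R.from_rotvec(s["tool_rot"]).as_matrix()[:,2])
for n,box in (("scene",(320,140,445,285)),("side",(270,150,365,255))): show(viewer.get_image(n),n+"3.png",box,4)
E
```

```text
time: 4.43
position: [0.5336, 0.1972, 0.0707]
tool_rot: [-0.619, 1.476, 0.622]
ft_force: [-3.8, 0.3, 15.6]
grip_width: 0.006
[0.53357852 0.19720126 0.07071948] [-3.78694142  0.25115207 15.62490067] [0.70045197 0.71368587 0.00441847]
```

View pics/scene3.png

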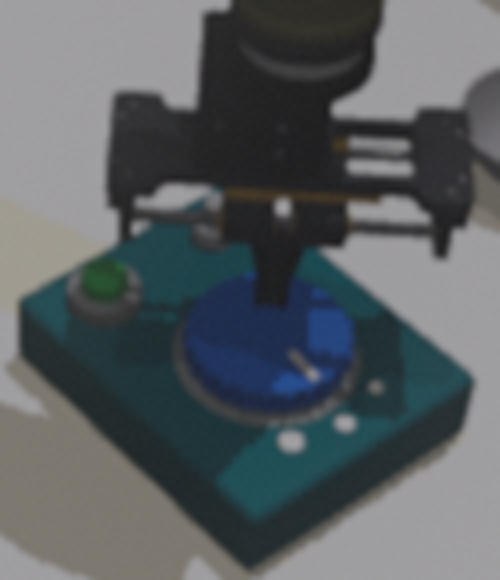

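View pics/side3.png

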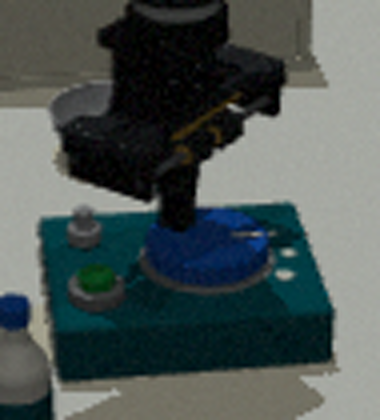

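The pointer in the scene crop (290,350)→(318,380) now aims at about the middle dot (345,423). The side crop agrees. Lifting straight off.

```bash
python3 -m creep '[{"fingers":0,"x":-0.3,"y":0,"z":0,"twist":0},{"fingers":0,"x":-0.9,"y":0,"z":0,"twist":0},{"fingers":0,"x":-1.8,"y":0,"z":0,"twist":0},{"fingers":0,"x":-2.5,"y":0,"z":0,"twist":0},{"fingers":0,"x":-2.5,"y":0,"z":0,"twist":0},{"fingers":0,"x":-2.5,"y":0,"z":0,"twist":0}]'
cat > ptr.py <<'E'
from h import *
import sys
im=viewer.get_image("scene");H=hsv(im)
m=((H[...,1]<110)&(H[...,2]>95)).astype(np.uint8);k=np.zeros_like(m);k[212:237,372:408]=m[212:237,372:408]
n,l,st,ce=cv2.connectedComponentsWithStats(k)
for i in range(1,n):
    P=plane(im,ce[i],.075)[0,:2]-[.5545,.175];print(ce[i],st[i,4],"ang",np.degrees(np.arctan2(P[1],P[0])),"r",np.linalg.norm(P))
show(im,sys.argv[1],(320,140,445,285),4)
print(telemetry.get_state()["position"],rows([.464,.1305,.09])[0])
E
python3 ptr.py scene4.png
```

```text
time: 5.03
position: [0.5334, 0.196, 0.1696]
tool_rot: [-0.621, 1.475, 0.623]
ft_force: [-0.5, 0.3, -1.1]
grip_width: 0.006
[396.5 229. ] 40 ang 0.3123327091938513 r 0.030579933572389126
[0.53222281 0.19557333 0.16777835] [ 1.94166696  0.08169688 -2.35790829]
```

View pics/scene4.png

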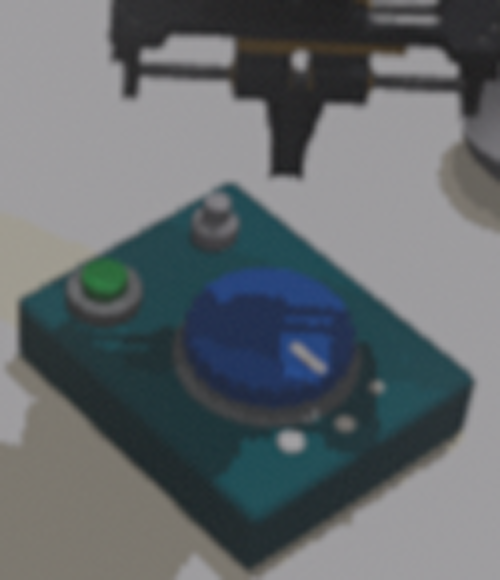

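The pointer measures 0.3° from the middle-mark direction, so the dial is in the middle detent with the finger clear. Next is the button: across at height, then down.

```bash
python3 -m creep '[{"fingers":0,"x":0,"y":0.03,"z":-0.8,"twist":0},{"fingers":0,"x":0,"y":0.06,"z":-1.6,"twist":0},{"fingers":0,"x":0,"y":0.08,"z":-2.36,"twist":0},{"fingers":0,"x":0,"y":0.08,"z":-2.36,"twist":0},{"fingers":0,"x":0.8,"y":0.08,"z":-2.36,"twist":0},{"fingers":0,"x":1.6,"y":0.08,"z":-2.36,"twist":0},{"fingers":0,"x":2,"y":0.08,"z":-2.36,"twist":0},{"fingers":0,"x":2,"y":0.08,"z":-2.36,"twist":0},{"fingers":0,"x":2,"y":0.08,"z":-2.36,"twist":0}]'
python3 - <<'E'
from h import *
print(telemetry.get_state()["position"],rows([.464,.1305,.072])[0])
show(viewer.get_image("side"),"side5.png",(250,140,365,255),5)
cv2.imwrite("pics/w5.png",viewer.get_image("wrist")["pixels"][...,::-1])
E
```

```text
time: 5.83
position: [0.4626, 0.1298, 0.0859]
tool_rot: [-0.623, 1.483, 0.622]
ft_force: [-0.4, 0.3, 0.2]
grip_width: 0.008
[0.462598   0.12977211 0.08594864] [ 0.34856511 -0.01265143  0.03879077]
```

View pics/side5.png

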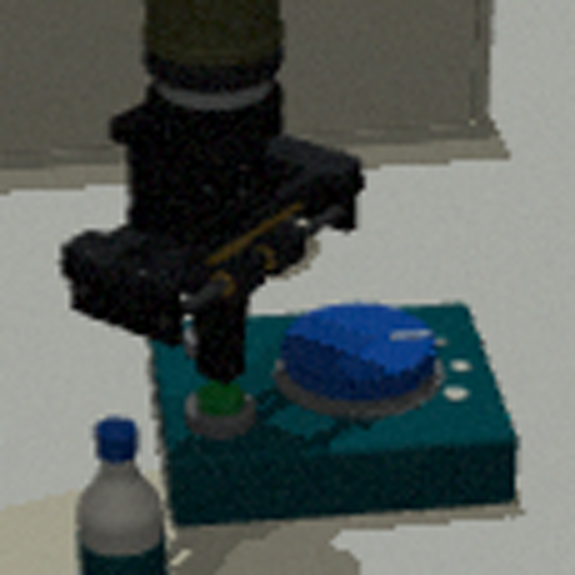

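View pics/w5.png

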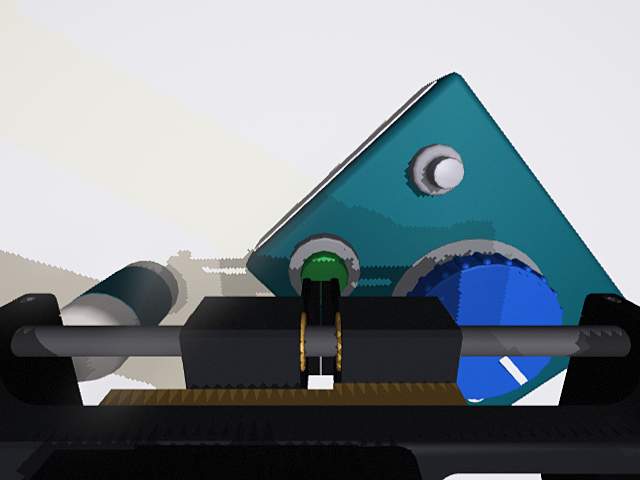

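The shut fingers are laterally centred over the green button (wrist view, button 325 against fingers 321), and in the side crop they're directly above it (220,395). Pressing.

```bash
python3 -m creep '[{"fingers":0,"x":0.2,"y":0,"z":0.02,"twist":0},{"fingers":0,"x":0.33,"y":0,"z":0.03,"twist":0},{"fingers":0,"x":0.4,"y":0,"z":0.03,"twist":0},{"fingers":0,"x":0.46,"y":0,"z":0.03,"twist":0},{"fingers":0,"x":0.52,"y":0,"z":0.03,"twist":0},{"fingers":0,"x":0.52,"y":0,"z":0.03,"twist":0}]'
```

```text
time: 6.43
position: [0.4649, 0.1314, 0.0667]
tool_rot: [-0.622, 1.479, 0.623]
ft_force: [-0.7, 0.2, 4.6]
grip_width: 0.007
```

Not quite at the stop yet, so pressing a little deeper until the force climbs.

```bash
python3 -m creep '[{"fingers":0,"x":0.04,"y":0,"z":0,"twist":0},{"fingers":0,"x":0.08,"y":0,"z":0,"twist":0},{"fingers":0,"x":0.08,"y":0,"z":0,"twist":0},{"fingers":0,"x":0.08,"y":0,"z":0,"twist":0}]'
```

```text
time: 6.77
position: [0.4651, 0.1314, 0.0661]
tool_rot: [-0.621, 1.479, 0.623]
ft_force: [-8.0, -2.0, 22.3]
grip_width: 0.007
```

The force jumped to 22 N at z = 0.066, which is the 6 mm end stop. Releasing and lifting away.

```bash
python3 -m creep '[{"fingers":0,"x":-0.3,"y":0,"z":0,"twist":0},{"fingers":0,"x":-1,"y":0,"z":0,"twist":0},{"fingers":0,"x":-1.9,"y":0,"z":0,"twist":0},{"fingers":0,"x":-2.8,"y":0,"z":0,"twist":0},{"fingers":0,"x":-3.5,"y":0,"z":0,"twist":0},{"fingers":0,"x":-3.5,"y":0,"z":0,"twist":0},{"fingers":0,"x":-3.5,"y":0,"z":0,"twist":0}]'
python3 ptr.py scene6.png; python3 - <<'E'
from h import *
im=viewer.get_image("scene");cv2.imwrite("pics/scene7.png",im["pixels"][...,::-1])
show(viewer.get_image("side"),"side6.png",(230,140,390,260),5)
g=blob(cv2.inRange(hsv(im),(45,120,50),(80,255,255)),(320,180,445,285))[0];el=cv2.fitEllipse(g);print(el)
a=cv2.imread("pics/scene0.png").astype(int);b=im["pixels"][...,::-1].astype(int)
print(plane(im,el[0],.072))
E
```

```text
time: 7.35
position: [0.4656, 0.1313, 0.2049]
tool_rot: [-0.622, 1.476, 0.622]
ft_force: [-0.1, -0.5, -0.1]
grip_width: 0.007
[396.55555556 228.94444444] 36 ang 0.7056927952566877 r 0.03054048250403206
[406.75 235.25] 4 ang 4.388647703969212 r 0.05792632556791315
[0.46453041 0.13102075 0.20322332] [ 2.83057473e+00  1.90453964e-04 -1.97860903e-02]
((345.8336181640625, 208.49298095703125), (7.890876293182373, 9.591065406799316), 83.38264465332031)
[[0.4647769  0.13258549 0.072     ]]
```

View pics/scene7.png

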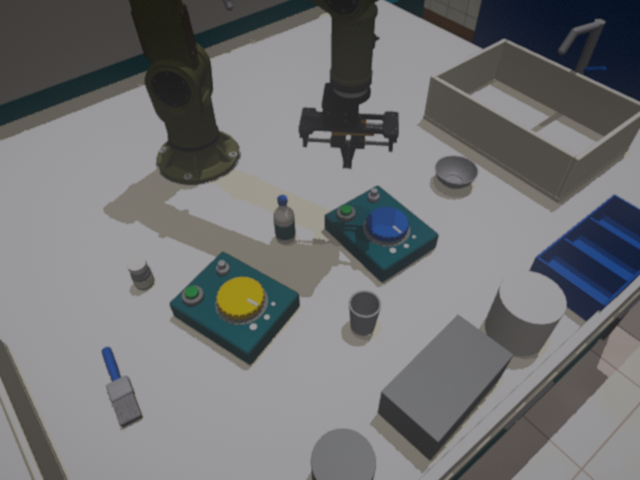

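View pics/side6.png

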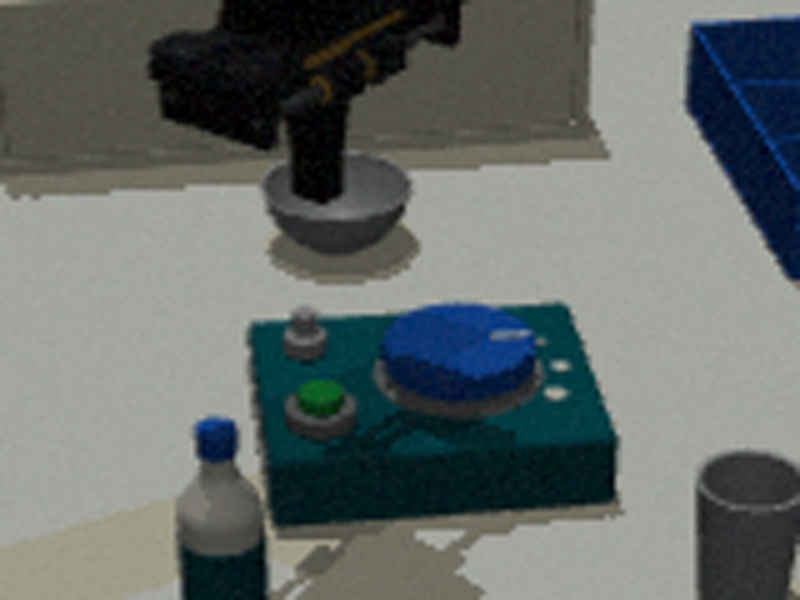

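The final views show the blue pointer (396,229) on the middle mark and the green button (346,208) back out. Cap, bottle, beaker, bowl and wash unit are all where they were, and the arm is clear. Handing in.

```bash
python3 -c "
from bench import workorder; print(workorder.close_job())"
```

```text
the job is handed in; nothing more can be done
None
```

The rinse timer's dial is at its middle mark, its start button was then pressed and released, and the job was handed in at about 7.5 s on the robot's clock.

- **Dial:** I laid the shut fingertips on the blue dial at about 16 N and swept a 30° clockwise arc. After lifting off, the pointer measured 0.3° from the middle-mark direction, and 0.7° in the last check.
- **Start button:** The first push reached only about 5 N at 66.7 mm height, so I pressed a little deeper. The force then rose to 22 N at 66 mm, which is the 6 mm stop. After release the button showed at its original place in the image.
- **Everything else:** By eye, the last scene and side pictures show the wash timer and the loose things unmoved. The arm was clear, with about zero wrist force. I did not measure the yellow dial's angle.
- **Disagreement:** In the last two pointer checks only, the pointer's mask was clean in the first. In the second it also picked up a stray 4-pixel patch near the dial's edge, which I ignored. No check failed.

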